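# Hang up the ear defenders, then hold the pen case open

## Robot

A 6-joint arm with a two-finger parallel gripper is mounted at the origin on a cart in front of the work surface, level with it; the furniture and walls round the work are solid. World frame = base frame: x ahead of the robot, y to its left, z up, the work surface at z = 0. Lengths are in m, angles in degrees, forces in N, time in s.
With the tool pointing down it reaches from about 0.35 to 0.85 m from the base axis. Payload 8.1 kg.
Tool frame: the origin (TCP) lies on the centre line of the jaws, within the pads' length; the fingertips stand 17 mm ahead of it and the grasp point (between the pads) lies 2 mm behind it; z points along the fingers, y is the line along which they close (so a half turn about z gives the same grasp; the last joint's range is limited). The gripper opens to 93 mm and grips with 3 to 60 N. Pads are 15 mm wide; open, the fingers measure 128 mm over their backs; the gripper's body (75 mm by 188 mm) begins 65 mm behind the grasp point.
Start: joints at [59.851, 7.471, 85.268, -0, 87.261, -4.893], TCP at [0.256, 0.543, 0.236] pointing down, gripper open.
Joint ranges: [-169.43, 169.43], [-51.17, 129.36], [1.28, 143.12], [-76.62, 256.62], [0, 156.53], [-152.29, 152.29]. Speed limits (degrees/s): [136.94, 136.94, 159.86, 180, 180, 180].

## Interface

Orientations are given as [roll, pitch, yaw] about the fixed x, y, z axes, in that order (R = Rz(yaw) Ry(pitch) Rx(roll)).
In Python, from rig import manip gives the robot as it stands.
- The arm moves only by the tool jog_arm, never from a script. Its argument "plan" is a list of rows, each a list of 7 numbers: the opening, from 0 (shut) to 1 (fully open), then the shift along the world's x, y, z in m, then the turn, a rotation vector about the world's x, y, z in rad. In form: [[fingers, dx, dy, dz, ax, ay, az], ...]. A call has 1 to 8 rows; each row shifts and turns the commanded pose from where the row before left it; what a row does not reach is not made up. A row lasts 1/12 s, in which the tool goes at most 41.7 mm and 7.16 degrees, less where a joint would pass 70% of its speed; a pose out of reach is approached as far as the arm can. A call with a gripper value outside its range is refused whole. The fingers move at their own pace and stop on an object; the grip force is fixed at half the most. Time passes only in rows, so rows that do not move let the fingers close. It gives the time, the measured TCP pose, the force, the opening and the grip force at its end, in the units of the state.
- manip.observe(): the state, without advancing time (a new reading comes with each control period).
- manip.snapshot(name): name is "scene" or "top" or "wrist"; returns (picture, depth): 420x560x3 uint8, blue, green, red; 420x560 float32, m along the optical axis (not along the pixel's ray), 0 where there is no reading.
- manip.camera_info(name): a dict with "intrinsics" (3x3 intrinsics, pixels), "extrinsics" (4x4, takes a point from camera to world coordinates). Camera axes: x right, y up, looking along -z (the intrinsics and any distortion apply to the point x, -y, -z); pixel columns grow to the right and rows downward; lengths in m; the calibration is good to about 2 mm. A picture is of the moment at which its call begins: read the wrist's pose just before it. camera_info takes no time and is no camera call; for the wrist camera it gives the pose at the moment of the call.
- manip.job_done(): hands the job in; it is judged then, once.
The state is a dict: "t": time; "joints": joint angles; "joint_velocities": joint speeds; "tau": joint torques, N m; "ee_pos": TCP position; "tcp_rot": TCP orientation; "contact_force": force on the tool from outside, world axes, zero at the start; "ft_torque": the same for the moment, N m; "width": finger opening in m; "gripper_force": force on a finger pad.
Only numpy, scipy, OpenCV 4.12 (cv2) and the standard library are available. Lean on these libraries where they do the work, as an engineer would, in place of code of your own. Each camera call takes 0.05 s, during which the arm holds its last target. There are 200 camera calls.

## Task

The ear defenders are standing on the lid of the wooden pen display case: lift them off, hang them by their headband over the level bar of the stand and let go of them. Then raise the case's lid with the fingers and hold it open at 50 degrees from shut so that a customer can look at the pens; it falls shut by itself, so finish while still holding it there. Leave the other things on the table where they are.

Things in the scene. Friction and masses are not known exactly. Their poses are not given: they have to be found in the camera images.
- muffs_crown (a point): Centre of the grey padded crown block on top of the loose ear defenders (0.16 kg): 26 mm wide (own x), 70 long (own y, cup to cup), 20 thick (own z, up); 120 mm above the feet of the cups. Grip it across the 26 mm from above, fingertips not below its underside: the bar has to pass under it along x. Under it the U is open: 110 mm high, 82 wide between the cushions.
- ear_muffs: The same ear defenders, standing upright like an upside-down U, 130 mm high, 142 mm wide along y, on two grey cups, each 60 mm (x) by 30 (y) by 72 high. Origin midway between the feet of the cups, at their underside, 120 mm below the crown centre; same axes.
- bar_top (a point): Middle of the upper edge of the stand's level bar, 145 mm above the table: a round aluminium rod, 16 mm in diameter, 150 long, along this point's x (z up). Its +x end is on a thin column (18 mm, no higher than 146); its -x end is free, with a round stop 24 mm in diameter. The defenders hang with their crown's underside on it, crown x along the bar (either way round), a cup on each side.
- stand: The fixed hanging stand; origin under the middle of the bar on the table, same axes as the bar point. Wooden base 180 x 90 x 12 mm.
- pen_case: Fixed wooden display case, 160 (x) by 190 mm (y), 40 mm high up to its lid; origin at the centre of its underside, z up; the front with the lid's pull faces its own -x. The shut lid's top, on which the ear defenders stand at first, is 52 mm above the table. Three pens are fixed inside.
- case_hinge (a point): Middle of the lid's hinge line, at the rear (+x) upper edge of the case, 40 mm above the table; the hinge line is this point's y axis, same axes as the case.
- lid_pull (a point): Centre of the round end of the lid's metal pull: 16 mm in diameter, 26 long along y (flat ends, the tongue behind it equally wide), 30 mm out from the middle of the lid's front edge, 190 from the hinge line, 6 above the lid's lower face. Pinched across its 26 mm (along y) from above, it turns between the fingers as the lid rises: the gripper can stay pointing down. Axes turn with the lid.
- case_lid (a joint): Angle of the lid in rad, 0 shut, growing as its front edge rises; stops at 1.3. 50 degrees is 0.873. The lid, 160 x 190 x 12 mm, weighs 0.25 kg and falls shut from any angle.
- loupe: Black eye loupe, 36 mm across, 34 mm high, standing; origin under its centre. A bystander: leave alone.
- nib_tin: Round green tin, 50 mm across, 26 mm high; origin under its centre. A bystander: leave alone.
- ink_bottle: Square ink bottle with a black cap, 52 x 52 x 52 mm; origin under its centre. A bystander: leave alone.
- graver: Hand graver with a mushroom-shaped wooden handle, 24 x 111 x 24 mm, lying along its y; origin under its middle. A bystander: leave alone.
- blower: Blue bulb blower standing on its foot, 50 mm across, 104 mm high; origin under its centre. A bystander: leave alone.
Things that resemble listed ones, but are neither listed nor needed, are in the scene too. What is meant by the ear_muffs is not red, and is the larger of those in its own colour.

How it is judged:
By the outcome, as a careful person would: the job done as asked, in the order asked, and still so for the second after the job is handed in, while the arm keeps its last pose, push and grip.
It also fails if it takes over 58 s, if anything falls off the work surface, if the arm or the gripper's body presses on something with over 40 N, if the wrist force passes 120 N, or if a joint passes its speed limit or range.

## Working session

There is one attempt and no reset: what is moved stays moved. The work goes in short steps, Python scripts to look and compute and a tool call to move; the robot and the scene stay as the last step left them, time stands still between calls to the robot, and variables do not carry over. Pictures are saved under pics/ and viewed, at most 10 in all, crops included, and the job is handed in when it is done.

Besides the shell and the picture viewer there is one more tool, called after "Request:" as name(argument=value, ...) on one line, values as JSON. jog_arm: Moves the arm, as the interface text tells. Its arguments: {"type":"object","properties":{"plan":{"type":"array"}},"required":["plan"]}

```bash
mkdir -p pics; ls
cat > h.py <<'E'
import numpy as np, cv2
from rig import manip
def snap(n):
    ci=manip.camera_info(n); p,d=manip.snapshot(n)
    return p,d,np.array(ci["intrinsics"]),np.array(ci["extrinsics"])
def ray(K,T,u,v):
    r=T[:3,:3]@np.array([(u-K[0,2])/K[0,0],-(v-K[1,2])/K[1,1],-1]); return T[:3,3],r
def onplane(K,T,u,v,z):
    o,r=ray(K,T,u,v); return o+r*(z-o[2])/r[2]
def cloud(d,K,T):
    v,u=np.indices(d.shape); c=np.stack([(u-K[0,2])/K[0,0]*d,-(v-K[1,2])/K[1,1]*d,-d],-1)
    return c@T[:3,:3].T+T[:3,3]
E
python3 - <<'E'
from h import *
for n in("top","scene"):
    p,d,K,T=snap(n); cv2.imwrite(f"pics/{n}0.png",p); np.savez(f"{n}0.npz",p=p,d=d,K=K,T=T); print(n,K.round(1).tolist(),T.round(3).tolist(),manip.camera_info(n).keys())
print(manip.observe())
E
```

```text
pics
top [[389.9, 0.0, 276.2], [0.0, 389.9, 207.8], [0.0, 0.0, 1.0]] [[-0.022, 0.997, -0.071, 0.476], [-1.0, -0.022, -0.0, -0.291], [-0.002, 0.071, 0.997, 1.452], [0.0, 0.0, 0.0, 1.0]] dict_keys(['intrinsics', 'extrinsics'])
scene [[402.9, 0.0, 279.4], [0.0, 402.9, 206.8], [0.0, 0.0, 1.0]] [[0.537, 0.382, -0.752, -0.313], [-0.843, 0.227, -0.487, -0.878], [-0.015, 0.896, 0.444, 0.658], [0.0, 0.0, 0.0, 1.0]] dict_keys(['intrinsics', 'extrinsics'])
{'t': 0.1, 'joints': array([ 5.98507643e+01,  7.51105687e+00,  8.53246506e+01, -9.03632378e-04,
        8.72613875e+01, -4.89259203e+00]), 'joint_velocities': array([-0.01305284, -0.24690954, -0.08965089,  0.00197115, -0.02074955,
        0.01173354]), 'tau': array([ 9.23673288e-04, -5.61345971e+01, -4.93094766e+01,  7.69947236e-02,
        2.93139671e-02,  3.79428252e-05]), 'ee_pos': array([0.25573351, 0.54222015, 0.23467401]), 'tcp_rot': array([-1.79903182e+02, -7.38180606e-03,  1.54743394e+02]), 'contact_force': array([-0.29996617,  0.48822648,  0.55723947]), 'ft_torque': array([ 0.00971209, -0.00875613, -0.02402982]), 'gripper_force': 0.0, 'width': 0.09291752248078357}
```

View pics/top0.png

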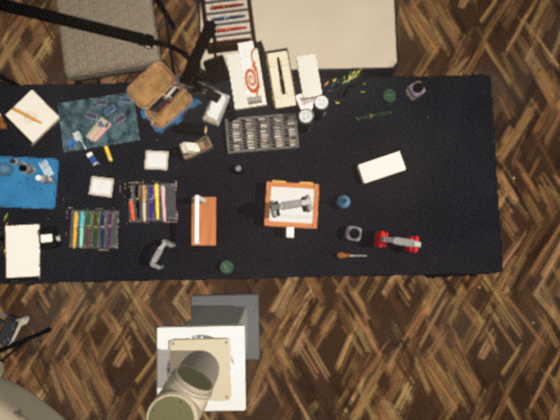

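View pics/scene0.png

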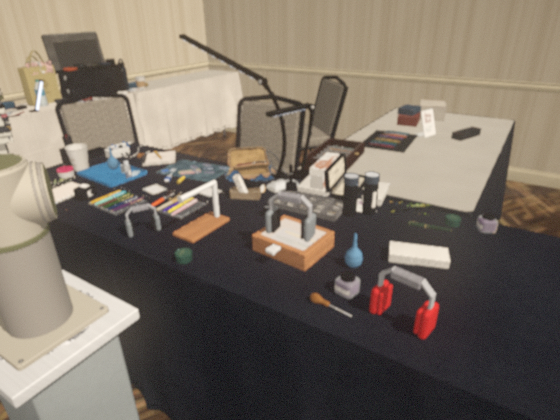

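The top view shows three sets of ear defenders: grey on the case lid (292,205), smaller grey on the table (162,253) and red (398,242). I choose the one on the case at (292,205). The case is at (292,205) with its pull at (290,232), so its front faces the robot. The stand is at (203,220).

```bash
cat > m.py <<'E'
from h import *
def rect(P,name):
    c=P[:,:2].astype(np.float32)*1000
    if len(c)<5: print(name,len(c)); return
    r=cv2.minAreaRect(c); print(name,len(c),"mean",P.mean(0).round(4),"rect",np.round(r[0],1),np.round(r[1],1),round(r[2],1),"z",P[:,2].min().round(3),P[:,2].max().round(3))
for n in("top","scene"):
    f=np.load(n+"0.npz"); C=cloud(f["d"],f["K"],f["T"]); Z=C[...,2]
    print(n)
    def box(a,b,zl,zh): 
        m=(Z>zl)&(Z<zh)&(C[...,0]>a[0])&(C[...,0]<b[0])&(C[...,1]>a[1])&(C[...,1]<b[1]); return C[m]
    tf=np.load("top0.npz")
    q=lambda u,v,z: onplane(tf["K"],tf["T"],u,v,z)
    if n=="top": print("case",q(292,205,.05),"stand",q(203,220,.02),"pull",q(290,232,.046),"sm",q(162,253,.1), "blower",q(343,201,.1))
    c=q(292,205,.1)[:2]; s=q(203,220,.05)[:2]
    rect(box(c-.12,c+.12,.165,.2),"crown"); rect(box(c-.15,c+.15,.042,.06),"lid"); rect(box(c-.15,c+.15,.03,.06),"case")
    rect(box(s-.15,s+.12,.125,.17),"bar"); rect(box(s-.15,s+.12,.008,.02),"base"); 
    h=hsv=cv2.cvtColor(f["p"],cv2.COLOR_BGR2HSV)
a=cv2.resize(np.load("top0.npz")["p"][150:280,130:430],None,fx=2.6,fy=2.6,interpolation=2)
b=cv2.resize(np.load("scene0.npz")["p"][170:275,110:370],None,fx=2.6,fy=2.6,interpolation=2)
w=max(a.shape[1],b.shape[1]); pad=lambda x:cv2.copyMakeBorder(x,0,0,0,w-x.shape[1],0)
cv2.imwrite("pics/c1.png",np.vstack([pad(a),pad(b)])[:600])
E
python3 m.py
```

```text
top
case [ 0.58480992 -0.34787447  0.05      ] stand [ 0.53906175 -0.02069339  0.02      ] pull [ 0.48782002 -0.33842444  0.046     ] sm [0.42473124 0.10665221 0.1       ] blower [ 0.59096885 -0.52362737  0.1       ]
crown 237 mean [ 0.5788 -0.34    0.1793] rect [ 579.  -338.3] [ 26.  115.3] 8.2 z 0.166 0.188
lid 1944 mean [ 0.5857 -0.3465  0.052 ] rect [ 572.  -344.9] [189.8 204.3] 85.5 z 0.042 0.06
case 1954 mean [ 0.5857 -0.3464  0.0519] rect [ 572.2 -344.9] [189.8 204.8] 85.5 z 0.036 0.06
bar 228 mean [ 0.5366 -0.0213  0.1432] rect [540.2 -21. ] [ 20.  159.6] 89.4 z 0.129 0.151
base 866 mean [ 0.5346 -0.0252  0.0124] rect [523.5 -33.2] [252.3 262.8] 88.8 z 0.008 0.02
scene
crown 279 mean [ 0.5701 -0.3449  0.1765] rect [ 572.6 -340.4] [ 28.  110.2] 5.6 z 0.165 0.185
lid 1662 mean [ 0.5611 -0.3542  0.0521] rect [ 566.2 -342.2] [191.8 201.7] 85.5 z 0.042 0.06
case 1927 mean [ 0.5572 -0.3582  0.0498] rect [ 566.  -342.7] [192.8 201.4] 85.9 z 0.03 0.06
bar 226 mean [ 0.5271 -0.0224  0.1409] rect [537.1 -17.8] [ 22.8 166.7] 88.6 z 0.125 0.15
base 767 mean [ 0.5259 -0.0191  0.0131] rect [545.3  13.3] [212.4 159.3] 0.1 z 0.008 0.02
```

View pics/c1.png

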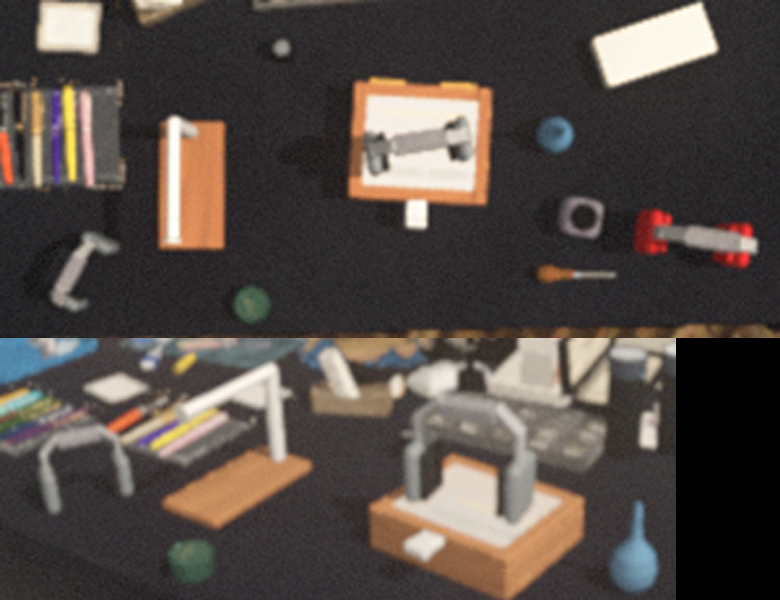

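The crop confirms it: the grey, larger set stands on the case, and the smaller grey set stands on the table at left. The bar runs along x with its column at the far end. Next I move over the muffs for a close look.

Request:
jog_arm(plan=[[1,0.013,-0.037,0.008,0,0,-0.04],[1,0.013,-0.037,0.008,0,0,-0.04],[1,0.013,-0.037,0.008,0,0,-0.04],[1,0.013,-0.037,0.008,0,0,-0.04],[1,0.013,-0.037,0.008,0,0,-0.04],[1,0.013,-0.037,0.008,0,0,-0.04],[1,0.013,-0.037,0.008,0,0,-0.04],[1,0.013,-0.037,0.008,0,0,-0.04]])

```text
t: 0.77
ee_pos: [0.3599, 0.2448, 0.2997]
tcp_rot: [-180.0, -0.0, 136.3]
contact_force: [0.7, -0.9, 0.9]
width: 0.0928
gripper_force: 0.0
```

Request:
jog_arm(plan=[[1,0.013,-0.037,0.006,0,0,-0.04],[1,0.013,-0.037,0.006,0,0,-0.04],[1,0.013,-0.037,0.006,0,0,-0.04],[1,0.013,-0.037,0.006,0,0,-0.04],[1,0.013,-0.037,0.006,0,0,-0.04],[1,0.013,-0.037,0.006,0,0,-0.04],[1,0.013,-0.037,0.006,0,0,-0.04],[1,0.013,-0.037,0.006,0,0,-0.04]])

```text
t: 1.43
ee_pos: [0.464, -0.0514, 0.3477]
tcp_rot: [-180.0, -0.0, 117.9]
contact_force: [0.4, -0.1, 0.1]
width: 0.0932
gripper_force: 0.0
```

Run:
```python
from h import *
s=manip.observe(); print(s["t"],s["ee_pos"],s["tcp_rot"],s["joints"])
T=np.array(manip.camera_info("wrist")["extrinsics"]);print(T.round(3))
p,d,K,T=snap("wrist"); cv2.imwrite("pics/w0.png",p); np.savez("w0.npz",p=p,d=d,K=K,T=T)
```

```text
1.4333 [ 0.46400887 -0.05139888  0.34770889] [-1.79998434e+02 -6.65194197e-03  1.17945583e+02] [-1.26204977e+01 -1.44016991e+01  9.46973826e+01  4.09334057e-03
  9.97098321e+01 -4.05653910e+01]
[[ 0.884 -0.453 -0.119  0.43 ]
 [ 0.468  0.854  0.225  0.011]
 [ 0.    -0.255  0.967  0.497]
 [ 0.     0.     0.     1.   ]]
```

Request:
jog_arm(plan=[[1,0.014,-0.036,0,0,0,-0.038],[1,0.014,-0.036,0,0,0,-0.038],[1,0.014,-0.036,0,0,0,-0.038],[1,0.014,-0.036,0,0,0,-0.038],[1,0.014,-0.036,0,0,0,-0.038],[1,0.014,-0.036,0,0,0,-0.038],[1,0.014,-0.036,0,0,0,-0.038],[1,0.014,-0.036,0,0,0,-0.038]])

```text
t: 2.15
ee_pos: [0.5762, -0.3391, 0.3468]
tcp_rot: [-180.0, -0.0, 100.5]
contact_force: [0.2, 0.7, 0.7]
width: 0.0929
gripper_force: 0.0
```

Request:
jog_arm(plan=[[1,0,0,0,0,0,0],[1,0,0,0,0,0,0]])

```text
t: 2.32
ee_pos: [0.5756, -0.3389, 0.344]
tcp_rot: [-179.8, -0.2, 100.5]
contact_force: [0.4, 0.5, -0.3]
width: 0.093
gripper_force: 0.0
```

Run:
```python
from h import *
s=manip.observe(); print(s["t"],s["ee_pos"],s["tcp_rot"])
p,d,K,T=snap("wrist"); np.savez("w1.npz",p=p,d=d,K=K,T=T)
cv2.imwrite("pics/w01.png",cv2.resize(np.vstack([np.load("w0.npz")["p"],p]),None,fx=.714,fy=.714,interpolation=cv2.INTER_AREA))
from m import rect
for n in("w0","w1"):
    f=np.load(n+".npz"); C=cloud(f["d"],f["K"],f["T"]); x,y,z=C[...,0],C[...,1],C[...,2]
    B=lambda a,b,c,d,e,g: C[(x>a)&(x<b)&(y>c)&(y<d)&(z>e)&(z<g)]
    print(n); rect(B(.4,.72,-.1,.06,.13,.17),"bar"); rect(B(.4,.72,-.1,.1,.009,.017),"base")
    rect(B(.45,.7,-.45,-.25,.175,.2),"crown"); rect(B(.45,.7,-.45,-.25,.15,.2),"top");rect(B(.48,.7,-.5,-.2,.046,.058),"lid"); rect(B(.44,.5,-.4,-.3,.03,.07),"pull")
```

```text
2.3167 [ 0.57560235 -0.33894516  0.34403878] [-179.7878881    -0.21346497  100.52232217]
top
case [ 0.58480992 -0.34787447  0.05      ] stand [ 0.53906175 -0.02069339  0.02      ] pull [ 0.48782002 -0.33842444  0.046     ] sm [0.42473124 0.10665221 0.1       ] blower [ 0.59096885 -0.52362737  0.1       ]
crown 237 mean [ 0.5788 -0.34    0.1793] rect [ 579.  -338.3] [ 26.  115.3] 8.2 z 0.166 0.188
lid 1944 mean [ 0.5857 -0.3465  0.052 ] rect [ 572.  -344.9] [189.8 204.3] 85.5 z 0.042 0.06
case 1954 mean [ 0.5857 -0.3464  0.0519] rect [ 572.2 -344.9] [189.8 204.8] 85.5 z 0.036 0.06
bar 228 mean [ 0.5366 -0.0213  0.1432] rect [540.2 -21. ] [ 20.  159.6] 89.4 z 0.129 0.151
base 866 mean [ 0.5346 -0.0252  0.0124] rect [523.5 -33.2] [252.3 262.8] 88.8 z 0.008 0.02
scene
crown 279 mean [ 0.5701 -0.3449  0.1765] rect [ 572.6 -340.4] [ 28.  110.2] 5.6 z 0.165 0.185
lid 1662 mean [ 0.5611 -0.3542  0.0521] rect [ 566.2 -342.2] [191.8 201.7] 85.5 z 0.042 0.06
case 1927 mean [ 0.5572 -0.3582  0.0498] rect [ 566.  -342.7] [192.8 201.4] 85.9 z 0.03 0.06
bar 226 mean [ 0.5271 -0.0224  0.1409] rect [
[... 206 characters left out ...]
3.8] 0.1 z 0.13 0.15
base 6223 mean [ 0.5305 -0.0114  0.012 ] rect [575.7  18. ] [162.  282.2] 89.3 z 0.009 0.017
crown 0
top 0
lid 4524 mean [ 0.5639 -0.3324  0.0517] rect [ 577.3 -330.7] [237.6 113.8] 30.5 z 0.046 0.058
pull 363 mean [ 0.4847 -0.3351  0.0507] rect [ 483.1 -359.7] [33.7 77.6] 0.0 z 0.031 0.055
w1
bar 0
base 0
crown 2382 mean [ 0.5758 -0.3345  0.1813] rect [ 576.2 -336.7] [25.9 90.6] 7.8 z 0.175 0.185
top 3020 mean [ 0.5753 -0.3311  0.1781] rect [ 576.2 -336.7] [ 25.9 127.3] 7.8 z 0.15 0.185
lid 13546 mean [ 0.5831 -0.3333  0.0519] rect [ 574.4 -341.7] [189.9 190.7] 85.5 z 0.046 0.055
pull 532 mean [ 0.4839 -0.3338  0.0514] rect [ 483.7 -334.7] [26.7 33.3] 86.4 z 0.039 0.056
```

View pics/w01.png

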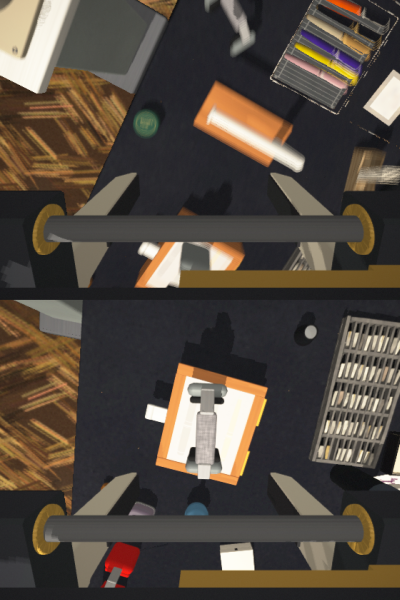

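Request:
jog_arm(plan=[[1,0,0.002,-0.025,0,0,-0.047],[1,0,0,-0.03,0,0,0],[1,0,0,-0.03,0,0,0],[1,0,0,-0.03,0,0,0],[1,0,0,-0.02,0,0,0],[1,0,0,-0.015,0,0,0],[1,0,0,0,0,0,0],[1,0,0,0,0,0,0]])

```text
t: 3.03
ee_pos: [0.5757, -0.3338, 0.1982]
tcp_rot: [-180.0, -0.0, 98.1]
contact_force: [0.1, -0.9, 0.7]
width: 0.0928
gripper_force: 0.0
```

Request:
jog_arm(plan=[[1,0,-0.003,-0.008,0,0,0],[1,0,0,-0.008,0,0,0],[1,0,0,0,0,0,0],[0.2,0,0,0,0,0,0],[0.2,0,0,0,0,0,0],[0.1,0,0,0,0,0,0],[0.1,0,0,0,0,0,0],[0.1,0,0,0,0,0,0]])

```text
t: 3.7
ee_pos: [0.5761, -0.3385, 0.182]
tcp_rot: [180.0, 0.0, 98.0]
contact_force: [-0.3, 0.1, 0.5]
width: 0.0645
gripper_force: 0.0
```

Request:
jog_arm(plan=[[0.1,0,0,0,0,0,0],[0.1,0,0,0,0,0,0],[0.1,0,0,0,0,0,0],[0.1,0,0,0,0,0,0]])

```text
t: 4.03
ee_pos: [0.576, -0.3383, 0.1816]
tcp_rot: [-180.0, -0.0, 98.0]
contact_force: [-0.7, 0.1, -0.0]
width: 0.0377
gripper_force: 0.0
```

Request:
jog_arm(plan=[[0.1,0,0,0,0,0,0],[0.1,0,0,0,0,0,0],[0.1,0,0,0,0,0,0],[0.1,0,0,0,0,0,0]])

```text
t: 4.37
ee_pos: [0.576, -0.3383, 0.1816]
tcp_rot: [180.0, -0.0, 98.0]
contact_force: [-0.3, -0.3, 0.0]
width: 0.026
gripper_force: 30.0
```

Request:
jog_arm(plan=[[0.1,0,0,0.01,0,0,0],[0.1,0,0,0.015,0,0,0],[0.1,0,0,0.02,0,0,0],[0.1,0,0,0.025,0,0,0],[0.1,0,0,0.025,0,0,0],[0.1,0,0,0.025,0,0,0],[0.1,0,0,0.015,0,0,0],[0.1,0,0,0.005,0,0,0]])

```text
t: 5.03
ee_pos: [0.5768, -0.3389, 0.3264]
tcp_rot: [179.8, 0.2, 98.0]
contact_force: [0.2, -0.5, -1.1]
width: 0.0256
gripper_force: 30.0
```

Request:
jog_arm(plan=[[0.1,-0.003,0.012,0,0,0,-0.02],[0.1,-0.004,0.02,0,0,0,-0.02],[0.1,-0.004,0.025,0,0,0,-0.02],[0.1,-0.004,0.025,0,0,0,-0.02],[0.1,-0.004,0.025,0,0,0,-0.02],[0.1,-0.004,0.025,0,0,0,-0.02],[0.1,-0.004,0.015,0,0,0,-0.02],[0.1,-0.003,0.008,0,0,0,0]])

```text
t: 5.7
ee_pos: [0.5454, -0.1812, 0.321]
tcp_rot: [-179.9, -0.1, 90.0]
contact_force: [0.0, 0.1, -1.1]
width: 0.0259
gripper_force: 30.0
```

Run:
```python
from h import *
from scipy.optimize import least_squares
s=manip.observe(); print(s["t"],s["ee_pos"],s["tcp_rot"],s["width"],s["contact_force"])
o=[]
for n in("wrist","scene","top"):
    p,d,K,T=snap(n); np.savez(n+"2.npz",p=p,d=d,K=K,T=T); o.append(p)
    C=cloud(d,K,T); x,y,z=C[...,0],C[...,1],C[...,2]
    m=(x>.42)&(x<.66)&(y>-.07)&(y<.04)&(z>.13)&(z<.17)
    P=C[m]
    if len(P)>10:
        print(n,len(P),"x",np.percentile(P[:,0],[1,99]).round(4),"zmax",np.percentile(P[:,2],[90,98]).round(4))
        for a in np.arange(.45,.63,.02):
            q=P[(P[:,0]>a)&(P[:,0]<a+.02)]
            if len(q)>3: print("  ",round(a+.01,3),len(q),"y",np.percentile(q[:,1],[2,50,98]).round(4))
cv2.imwrite("pics/s2.png",np.hstack([cv2.resize(o[0],(400,300)),cv2.resize(o[1],(400,300))]))
```

```text
5.7 [ 0.54540834 -0.18121783  0.32102616] [-1.79938855e+02 -5.45260771e-02  8.99836807e+01] 0.02587678345615022 [ 0.01173507  0.14506028 -1.12354541]
wrist 3313 x [0.457  0.6155] zmax [0.1457 0.1468]
   0.46 314 y [-0.0268 -0.0207 -0.0147]
   0.48 373 y [-0.0239 -0.02   -0.0145]
   0.5 375 y [-0.0244 -0.02   -0.0146]
   0.52 395 y [-0.0248 -0.0204 -0.0145]
   0.54 399 y [-0.025  -0.0205 -0.0145]
   0.56 421 y [-0.0255 -0.0208 -0.0144]
   0.58 420 y [-0.0258 -0.0211 -0.0144]
   0.6 455 y [-0.027  -0.0215 -0.0145]
   0.62 161 y [-0.0273 -0.0213 -0.0145]
scene 218 x [0.4542 0.614 ] zmax [0.1464 0.1479]
   0.46 40 y [-0.0301 -0.0198 -0.0066]
   0.48 26 y [-0.0261 -0.0225 -0.0176]
   0.5 26 y [-0.0271 -0.0228 -0.0134]
   0.52 23 y [-0.0274 -0.0238 -0.016 ]
   0.54 23 y [-0.0276 -0.0225 -0.0158]
   0.56 25 y [-0.0286 -0.0231 -0.0168]
   0.58 24 y [-0.0284 -0.0241 -0.0166]
   0.6 23 y [-0.0294 -0.0252 -0.0162]
   0.62 8 y [-0.03   -0.0256 -0.0205]
top 119 x [0.4604 0.5444] zmax [0.147  0.1486]
   0.46 17 y [-0.0281 -0.0203 -0.0109]
   0.48 29 y [-0.0268 -0.0199 -0.0125]
   0.5 30 y [-0.027 -0.021 -0.013]
   0.52 28 y [-0.0271 -0.0206 -0.0126]
   0.54 15 y [-0.0274 -0.0242 -0.0182]
```

View pics/s2.png

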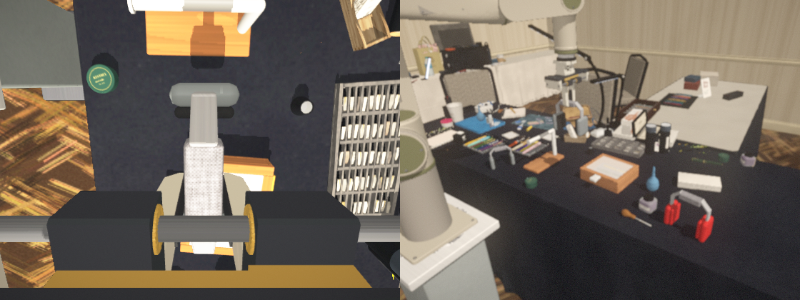

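Request:
jog_arm(plan=[[0.1,-0.001,0.012,0,0,0,-0.01],[0.1,-0.002,0.022,0,0,0,-0.01],[0.1,-0.002,0.03,0,0,0,0],[0.1,-0.002,0.032,0,0,0,0],[0.1,-0.002,0.03,0,0,0,0],[0.1,-0.002,0.022,0,0,0,0],[0.1,-0.001,0.012,0,0,0,0],[0.1,0,0,0,0,0,0]])

```text
t: 6.52
ee_pos: [0.5342, -0.0222, 0.3215]
tcp_rot: [-180.0, -0.0, 88.9]
contact_force: [0.8, 0.8, -1.5]
width: 0.026
gripper_force: 30.0
```

Request:
jog_arm(plan=[[0.1,0,0,-0.01,0,0,0],[0.1,0,0,-0.02,0,0,0],[0.1,0,0,-0.025,0,0,0],[0.1,0,0,-0.025,0,0,0],[0.1,0,0,-0.025,0,0,0],[0.1,0,0,-0.02,0,0,0],[0.1,0,0,-0.01,0,0,0],[0.1,0,0,0,0,0,0]])

```text
t: 7.18
ee_pos: [0.532, -0.0246, 0.1829]
tcp_rot: [-179.7, -0.0, 88.7]
contact_force: [-0.2, -0.0, -1.7]
width: 0.0256
gripper_force: 30.0
```

Run:
```python
from h import *
s=manip.observe(); print(s["t"],s["ee_pos"],s["tcp_rot"],s["width"],s["contact_force"])
p,d,K,T=snap("scene"); p2=snap("wrist")[0]
u=[];  # project bar
c=np.linalg.inv(T)@np.array([.533,-.02,.13,1]); u0=int(K[0,2]-K[0,0]*c[0]/c[2]); v0=int(K[1,2]+K[1,1]*c[1]/c[2])
cr=p[max(0,v0-70):v0+70,u0-90:u0+90]
cv2.imwrite("pics/s3.png",np.hstack([cv2.resize(cr,(386,300),interpolation=2),cv2.resize(p2,(400,300))]))
```

```text
7.1833 [ 0.53204825 -0.0245568   0.1828626 ] [-1.79664571e+02 -1.38997549e-02  8.87085891e+01] 0.025603539579225388 [-0.18904526 -0.0266839  -1.66414469]
```

View pics/s3.png

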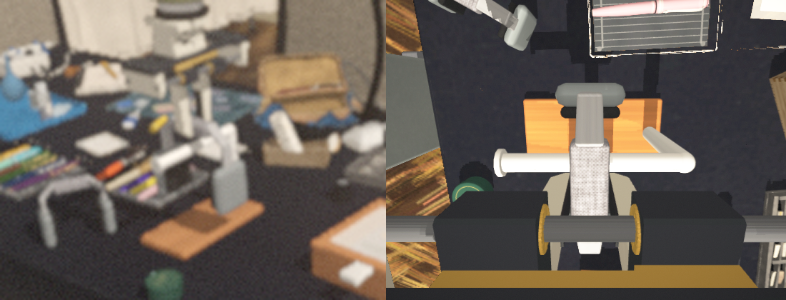

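Request:
jog_arm(plan=[[0.1,0.001,0.003,0,0,0,0],[0.1,0,0,-0.006,0,0,0],[0.1,0,0,-0.006,0,0,0],[0.1,0,0,-0.003,0,0,0],[0.1,0,0,-0.002,0,0,0],[0.1,0,0,0,0,0,0]])

```text
t: 7.78
ee_pos: [0.5346, -0.0202, 0.1689]
tcp_rot: [-179.9, -0.0, 88.8]
contact_force: [0.5, 0.6, -2.1]
width: 0.0255
gripper_force: 30.0
```

Request:
jog_arm(plan=[[0.1,0,0,-0.001,0,0,0],[0.1,0,0,-0.001,0,0,0],[0.1,0,0,-0.001,0,0,0],[0.1,0,0,0,0,0,0]])

```text
t: 8.12
ee_pos: [0.5349, -0.0203, 0.1665]
tcp_rot: [-180.0, -0.0, 88.8]
contact_force: [0.7, 0.3, -1.4]
width: 0.0258
gripper_force: 30.0
```

Request:
jog_arm(plan=[[0.1,0,0,-0.001,0,0,0],[0.1,0,0,-0.001,0,0,0],[0.1,0,0,0,0,0,0]])

```text
t: 8.37
ee_pos: [0.5349, -0.0204, 0.1644]
tcp_rot: [-180.0, 0.0, 88.8]
contact_force: [-0.7, -1.0, -2.8]
width: 0.0258
gripper_force: 30.0
```

Request:
jog_arm(plan=[[0.1,0,0,-0.001,0,0,0],[0.1,0,0,0,0,0,0],[0.1,0,0,0,0,0,0]])

```text
t: 8.62
ee_pos: [0.535, -0.0203, 0.1642]
tcp_rot: [180.0, 0.0, 88.8]
contact_force: [-3.7, 0.5, 4.7]
width: 0.0257
gripper_force: 30.0
```

Request:
jog_arm(plan=[[0.5,0,0,0,0,0,0],[0.6,0,0,0,0,0,0],[0.7,0,0,0,0,0,0],[0.7,0,0,0,0,0,0],[0.7,0,0,0,0,0,0],[0.7,0,0,0,0,0,0],[0.7,0,0,0,0,0,0],[0.7,0,0,0,0,0,0]])

```text
t: 9.28
ee_pos: [0.535, -0.0204, 0.1636]
tcp_rot: [180.0, -0.0, 88.8]
contact_force: [0.1, -0.5, -0.1]
width: 0.0646
gripper_force: 0.0
```

Request:
jog_arm(plan=[[0.7,0,0,0.004,0,0,0],[0.7,0,0,0.01,0,0,0],[0.7,0,0,0.02,0,0,0],[0.7,0,0,0.03,0,0,0],[0.7,0,0,0.03,0,0,0],[0.7,0,0,0.03,0,0,0],[0.7,0,-0.01,0.02,0,0,0],[0.7,0,-0.02,0,0,0,0]])

```text
t: 9.95
ee_pos: [0.5372, -0.0495, 0.3152]
tcp_rot: [179.4, 0.0, 88.9]
contact_force: [1.9, -0.7, 1.0]
width: 0.065
gripper_force: 0.0
```

Run:
```python
from h import *
s=manip.observe(); print(s["t"],s["ee_pos"],s["tcp_rot"],s["joints"],s["width"])
p,d,K,T=snap("scene"); p2=snap("wrist")[0]
c=np.linalg.inv(T)@np.array([.533,-.02,.13,1]); u0=int(K[0,2]-K[0,0]*c[0]/c[2]); v0=int(K[1,2]+K[1,1]*c[1]/c[2])
cr=p[max(0,v0-70):v0+70,u0-90:u0+90]
cv2.imwrite("pics/s4.png",np.hstack([cv2.resize(cr,(386,300),interpolation=2),cv2.resize(p2,(400,300))]))
```

```text
9.95 [ 0.53718349 -0.04947621  0.31517573] [1.79430015e+02 4.91138401e-02 8.89335193e+01] [-1.07402123e+01 -3.62013870e+00  8.83849744e+01  4.75216583e-02
  9.46650293e+01 -9.66987530e+00] 0.0650292651046349
```

View pics/s4.png

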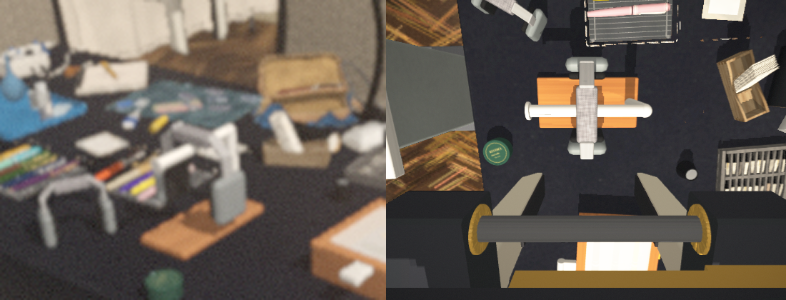

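Request:
jog_arm(plan=[[0.7,-0.002,-0.01,0.005,0,0,-0.1],[0.7,-0.002,-0.02,0,0,0,-0.115],[0.7,-0.004,-0.022,0,0,0,-0.12],[0.7,-0.004,-0.022,0,0,0,-0.12],[0.7,-0.004,-0.022,0,0,0,-0.12],[0.7,-0.004,-0.022,0,0,0,-0.12],[0.7,-0.004,-0.022,0,0,0,-0.12],[0.7,-0.004,-0.022,0,0,0,-0.12]])

```text
t: 10.72
ee_pos: [0.5065, -0.2127, 0.3124]
tcp_rot: [-179.9, 0.0, 34.9]
contact_force: [0.3, -0.4, 0.2]
width: 0.0651
gripper_force: 0.0
```

Request:
jog_arm(plan=[[0.7,-0.006,-0.022,0,0,0,-0.12],[0.7,-0.006,-0.022,0,0,0,-0.12],[0.7,-0.006,-0.022,0,0,0,-0.12],[0.7,-0.006,-0.022,0,0,0,-0.12],[0.7,-0.006,-0.022,0,0,0,-0.12],[0.7,-0.004,-0.012,0,0,0,-0.095],[0.7,0,0,0,0,0,0],[0.7,0,0,0,0,0,0]])

```text
t: 11.38
ee_pos: [0.4727, -0.3342, 0.3122]
tcp_rot: [-179.9, 0.0, -4.5]
contact_force: [0.3, 0.1, 1.3]
width: 0.0651
gripper_force: 0.0
```

Run:
```python
from h import *
s=manip.observe(); print(s["t"],s["ee_pos"],s["tcp_rot"],s["joints"])
for n in ("wrist","top","scene"):
    p,d,K,T=snap(n); np.savez(n+"5.npz",p=p,d=d,K=K,T=T)
    if n=="wrist": cv2.imwrite("pics/w5.png",p)
    C=cloud(d,K,T); x,y,z=C[...,0],C[...,1],C[...,2]
    m=(x>.43)&(x<.72)&(y>-.5)&(y<-.2)&(z>.046)&(z<.058); P=C[m]
    th=np.radians(-4.5); e=np.array([np.cos(th),np.sin(th)]); f=np.array([-e[1],e[0]])
    a=P[:,:2]@e; b=P[:,:2]@f
    L=a>np.percentile(a,99.5)-.14
    print(n,len(P),"a",np.percentile(a,[.2,1,5,99,99.8]).round(4),"b lid",np.percentile(b[L],[.5,99.5]).round(4))
    if L.sum()>20: print("  minrect lid",cv2.minAreaRect((P[L][:,:2]*1000).astype(np.float32)))
    pl=a<np.percentile(a,.2)+.02
    bb=np.percentile(b[pl],[1,99]); print("  pull b",bb.round(4),"z",np.median(P[pl][:,2]).round(4))
    print("  lidpull xy est", (e*(np.percentile(a,.2)+.008)+f*bb.mean()).round(4), "from lid rear:",(e*(np.percentile(a,99.8)-.19)+f*np.percentile(b[L],[.5,99.5]).mean()).round(4))
```

```text
11.3833 [ 0.47274359 -0.33415294  0.31221199] [-1.79936112e+02  4.25158320e-02 -4.54351293e+00] [-4.03448761e+01  3.17494405e+00  8.19106098e+01  2.70475385e-02
  9.49863008e+01  5.42009946e+01]
wrist 26193 a [0.4953 0.5069 0.5341 0.6857 0.6868] b lid [-0.3889 -0.2017]
  minrect lid ((591.9446411132812, -342.82220458984375), (190.3207550048828, 140.6919708251953), 85.48294067382812)
  pull b [-0.3077 -0.2825] z 0.0518
  lidpull xy est [ 0.4786 -0.3337] from lid rear: [ 0.4721 -0.3334]
top 1366 a [0.5512 0.5614 0.578  0.694  0.698 ] b lid [-0.3929 -0.2049]
  minrect lid ((603.230712890625, -347.23211669921875), (189.2554168701172, 140.6752166748047), 85.76409912109375)
  pull b [-0.3932 -0.2058] z 0.0521
  lidpull xy est [ 0.5339 -0.3425] from lid rear: [ 0.483  -0.3379]
scene 1956 a [0.4921 0.4952 0.5278 0.6883 0.6908] b lid [-0.3922 -0.2033]
  minrect lid ((596.6353149414062, -345.0506591796875), (192.32704162597656, 144.60223388671875), 85.31461334228516)
  pull b [-0.3104 -0.2842] z 0.052
  lidpull xy est [ 0.4752 -0.3357] from lid rear: [ 0.4759 -0.3361]
```

View pics/w5.png

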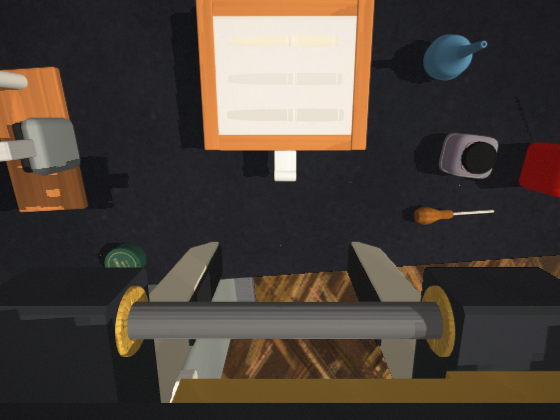

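Run:
```python
from h import *
f=np.load("wrist5.npz"); K,T=f["K"],f["T"]; p=f["p"]
th=np.radians(-4.5); e=np.array([np.cos(th),np.sin(th)]); g=np.array([-e[1],e[0]])
print(p[140:200,285].mean(1).astype(int).tolist()); print(p[165,265:305].mean(1).astype(int).tolist()); print(p[140:160,240,2].tolist(),p[140:160,330,2].tolist())
for u,v,z in((285,150,.052),(285,181.5,.046),(274.5,167,.054),(296,167,.054)):
    q=onplane(K,T,u,v,z)[:2]; print(u,v,z,q.round(4),"a,b",(q@e).round(4),(q@g).round(4))
s=manip.observe()["ee_pos"][:2]; print("tcp a,b",s@e,s@g)
```

```text
[146, 147, 149, 150, 149, 149, 147, 147, 146, 150, 170, 239, 246, 245, 245, 245, 245, 245, 245, 245, 245, 244, 244, 244, 244, 244, 244, 244, 244, 243, 238, 227, 235, 240, 244, 245, 244, 238, 232, 223, 191, 85, 37, 38, 38, 36, 39, 38, 37, 37, 38, 37, 37, 35, 37, 37, 39, 38, 37, 37]
[27, 22, 38, 36, 39, 38, 37, 36, 36, 134, 231, 243, 242, 242, 243, 242, 241, 243, 244, 244, 244, 245, 247, 247, 247, 246, 244, 245, 246, 246, 238, 105, 37, 38, 39, 39, 38, 40, 40, 38]
[222, 222, 226, 228, 228, 227, 226, 226, 225, 221, 128, 34, 33, 33, 32, 34, 35, 37, 34, 34] [228, 228, 229, 232, 231, 228, 224, 219, 214, 209, 113, 36, 36, 35, 37, 39, 36, 36, 37, 37]
285 150 0.052 [ 0.5047 -0.3364] a,b 0.5295 -0.2957
285 181.5 0.046 [ 0.4663 -0.3333] a,b 0.491 -0.2957
274.5 167 0.054 [ 0.486  -0.3224] a,b 0.5098 -0.2833
296 167 0.054 [ 0.484  -0.3478] a,b 0.5098 -0.3087
tcp a,b 0.498060827710253 -0.29510459929839866
```

Request:
jog_arm(plan=[[0.7,0.001,-0.001,-0.02,0,0,0],[0.7,0,0,-0.035,0,0,0],[0.7,0,0,-0.035,0,0,0],[0.7,0,0,-0.035,0,0,0],[0.7,0,0,-0.035,0,0,0],[0.7,0,0,-0.035,0,0,0],[0.7,0,0,-0.03,0,0,0],[0.7,0,0,-0.015,0,0,0]])

```text
t: 12.2
ee_pos: [0.4723, -0.3323, 0.068]
tcp_rot: [-179.8, 0.3, -4.4]
contact_force: [-0.2, 0.4, -0.5]
width: 0.0653
gripper_force: 0.0
```

Request:
jog_arm(plan=[[0.7,0,0,0,0,0,0],[0.7,0,0,0,0,0,0]])

```text
t: 12.37
ee_pos: [0.4738, -0.334, 0.0721]
tcp_rot: [-179.9, 0.1, -4.5]
contact_force: [-0.1, -0.1, -0.1]
width: 0.0653
gripper_force: 0.0
```

Request:
jog_arm(plan=[[0.7,0.001,0,-0.01,0,0,0],[0.7,0,0,-0.01,0,0,0],[0.7,0,0,-0.008,0,0,0],[0.5,0,0,0,0,0,0],[0.3,0,0,0,0,0,0],[0.1,0,0,0,0,0,0],[0.1,0,0,0,0,0,0],[0.1,0,0,0,0,0,0]])

```text
t: 13.03
ee_pos: [0.4753, -0.3357, 0.0452]
tcp_rot: [180.0, -0.0, -4.6]
contact_force: [-0.5, -0.6, -0.6]
width: 0.0362
gripper_force: 0.0
```

Request:
jog_arm(plan=[[0.1,0,0,0,0,0,0],[0.1,0,0,0,0,0,0],[0.1,0,0,0,0,0,0],[0.1,0,0,0,0,0,0]])

```text
t: 13.37
ee_pos: [0.4753, -0.3343, 0.045]
tcp_rot: [-179.9, -0.0, -4.6]
contact_force: [0.1, 5.2, 4.4]
width: 0.0259
gripper_force: 30.0
```

Request:
jog_arm(plan=[[0.1,0.0003,0,0.008,0,0,0],[0.1,0.001,0,0.0085,0,0,0],[0.1,0.0027,-0.0002,0.0164,0,0,0],[0.1,0.0041,-0.0003,0.0161,0,0,0],[0.1,0.0055,-0.0004,0.0157,0,0,0],[0.1,0.0068,-0.0005,0.0151,0,0,0],[0.1,0.0081,-0.0006,0.0145,0,0,0],[0.1,0.0093,-0.0007,0.0137,0,0,0]])

```text
t: 14.03
ee_pos: [0.5126, -0.3372, 0.1531]
tcp_rot: [-179.9, 0.1, -4.6]
contact_force: [3.5, 1.3, -5.3]
width: 0.0256
gripper_force: 30.0
```

Request:
jog_arm(plan=[[0.1,0.0105,-0.0008,0.0128,0,0,0],[0.1,0.0115,-0.0009,0.0119,0,0,0],[0.1,0.0062,-0.0005,0.0055,0,0,0],[0.1,0.0063,-0.0005,0.0053,0,0,0],[0.1,0,0,0,0,0,0],[0.1,0,0,0,0,0,0],[0.1,0,0,0,0,0,0],[0.1,0,0,0,0,0,0]])

```text
t: 14.7
ee_pos: [0.5468, -0.34, 0.188]
tcp_rot: [-179.9, 0.1, -4.6]
contact_force: [-2.5, 6.8, 2.6]
width: 0.0256
gripper_force: 30.0
```

Run:
```python
from h import *
s=manip.observe(); print(s["t"],s["ee_pos"],s["tcp_rot"],s["width"],s["contact_force"],s["gripper_force"])
th=np.radians(-4.5); e=np.array([np.cos(th),np.sin(th),0]); g=np.array([-e[1],e[0],0])
o=[]
for n in ("wrist","scene","top"):
    p,d,K,T=snap(n); o.append(p)
    C=cloud(d,K,T); a=C@e; b=C@g; z=C[...,2]
    m=(a>.57)&(a<.70)&(b>-.38)&(b<-.21)&(z>.062)&(z<.2)
    r=[]
    A,Z=a[m],z[m]
    if m.sum()<30: print(n,m.sum()); continue
    for _ in range(6):
        k=np.polyfit(A,Z,1); res=Z-np.polyval(k,A); ok=abs(res)<max(.003,1.5*res.std()); A,Z=A[ok],Z[ok]
    print(n,m.sum(),len(A),"angle",np.degrees(np.arctan(-k[0])).round(2),"rms",res.std().round(4))
cv2.imwrite("pics/s6.png",np.hstack([cv2.resize(o[0],(400,300)),cv2.resize(o[1],(400,300))]))
```

```text
14.7 [ 0.54678088 -0.33996174  0.18797366] [-1.79922322e+02  6.66467765e-02 -4.57815320e+00] 0.025591937856381686 [-2.46827752  6.77749854  2.63826251] 30.0011501647532
wrist 53605 49265 angle 49.27 rms 0.0008
scene 760 430 angle 48.41 rms 0.0012
top 130 101 angle 49.1 rms 0.0015
```

View pics/s6.png

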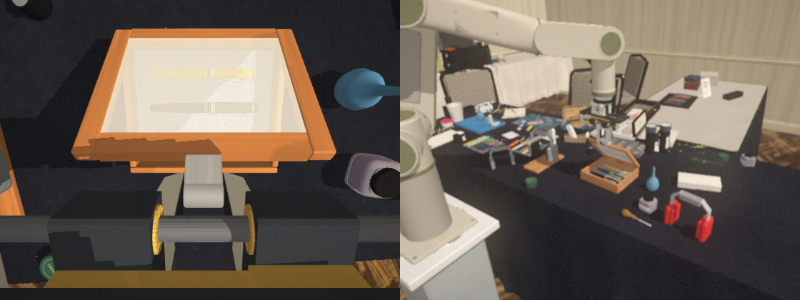

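Request:
jog_arm(plan=[[0.1,0.001,0,0.001,0,0,0],[0.1,0,0,0,0,0,0],[0.1,0,0,0,0,0,0],[0.1,0,0,0,0,0,0]])

```text
t: 15.18
ee_pos: [0.5476, -0.34, 0.1886]
tcp_rot: [-179.9, 0.1, -4.6]
contact_force: [-1.6, 5.1, 1.9]
width: 0.026
gripper_force: 30.0
```

Run:
```python
from h import *
th=np.radians(-4.5); e=np.array([np.cos(th),np.sin(th),0]); g=np.array([-e[1],e[0],0])
p,d,K,T=snap("wrist"); C=cloud(d,K,T); a=C@e; b=C@g; z=C[...,2]
m=(a>.57)&(a<.70)&(b>-.38)&(b<-.21)&(z>.062)&(z<.2); A,Z=a[m],z[m]
for _ in range(6):
    k=np.polyfit(A,Z,1); r=Z-np.polyval(k,A); ok=abs(r)<max(.003,1.5*r.std()); A,Z=A[ok],Z[ok]
print(np.degrees(np.arctan(-k[0])))
p,d,K,T=snap("scene"); C=cloud(d,K,T); q=C[(C[...,0]>.49)&(C[...,0]<.58)&(C[...,1]>-.11)&(C[...,1]<.07)&(C[...,2]>.15)&(C[...,2]<.18)]; print("crown on bar",len(q),q.mean(0))
s=manip.observe(); print(s["ee_pos"],s["contact_force"],s["gripper_force"],s["t"])
print(manip.job_done())
```

```text
49.5649282404171
crown on bar 188 [ 0.52741789 -0.02897157  0.16069657]
[ 0.54752479 -0.34002735  0.18861288] [-1.29987692  6.38752574  1.54846885] 30.001685209572315 15.2833
the job is handed in; nothing more can be done
None
```

The ear defenders hang on the bar and are released; the lid is held open at about 50 degrees (wrist camera reads 49.6); the job was handed in at 15.3 s of the 58 s allowed.

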